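# Heat sink under the spring flap of the bonding jig

### The arm

A 6-joint arm with a two-finger parallel gripper is mounted at the origin on a cart in front of the work surface, level with it; the furniture and walls round the work are solid. World frame = base frame: x ahead of the robot, y to its left, z up, the work surface at z = 0. Lengths are in mm, angles in rad, forces in N, time in s.
With the tool pointing down it reaches from about 400 to 925 mm from the base axis. Payload 12.5 kg.
Tool frame: the origin (TCP) lies midway between the tips of the shut fingers; the grasp point (between the pads) lies 19 mm behind it; z points along the fingers, y is the line along which they close (so a half turn about z gives the same grasp; the last joint's range is limited). The gripper opens to 95 mm and grips with 3 to 60 N. Pads are 20 mm wide; open, the fingers measure 119 mm over their backs; the gripper's body (75 mm by 180 mm) begins 59 mm behind the grasp point.
Start: joints at [1.15, 0.491, 1.559, -0, 1.092, -0.106], TCP at [193.5, 594.31, 214.661] pointing down, gripper open.
Joint ranges: [-3.1, 3.1], [-0.84, 2.19], [0.05, 2.79], [-1.13, 4.28], [0.06, 2.93], [-2.69, 2.69]. Speed limits (rad/s): [2.22, 2.22, 2.79, 3.14, 3.14, 3.14].

### API

Orientations are given as [roll, pitch, yaw] about the fixed x, y, z axes, in that order (R = Rz(yaw) Ry(pitch) Rx(roll)).
In Python, from cell import state, viewer, env, models gives the robot as it stands. The module is installed in compiled form; this text tells all that it offers.
- The arm moves only by the tool arm_command, never from a script. Its argument "rows" is a list of rows, each a list of 2 entries, a list of its own where there are three numbers: the shift along the tool's x, y, z normalised to -1 to 1, where 1 is 0.25 m, then the turn about the tool's z normalised to -1 to 1, where 1 is pi rad. A call has exactly 5 rows; each row shifts and turns the commanded pose from where the row before left it, along the tool's axes as they then stand; what a row does not reach is not made up. A row lasts 1/10 s, in which the tool goes at most 50 mm and 8.59 degrees, less where a joint would pass 70% of its speed; a pose out of reach is approached as far as the arm can. A call with a number of a shift or a turn outside -1 to 1 is refused whole. A call with a gripper value outside its range is refused whole. "claw" is the opening, from 0 (shut) to 1 (fully open), set as the call begins (left out, the last holds). The fingers move at their own pace and stop on an object; the grip force is fixed at half the most. Time passes only in rows, so rows that do not move let the fingers close, or fill a call up. It gives the time, the measured TCP pose, the force, the opening and the grip force at its end, in the units of the state.
- state(): the state, without advancing time (a new reading comes with each control period).
- viewer.read_camera(name): name is "side" or "top"; returns (picture, depth): 480x640x3 uint8, red, green, blue; 480x640 float32, mm along the optical axis (not along the pixel's ray), 0 where there is no reading.
- viewer.get_calibration(name): a dict with "camera_matrix" (3x3 intrinsics, pixels), "world_to_cam" (4x4, takes a point from world to camera coordinates). Camera axes: x right, y up, looking along -z (the intrinsics and any distortion apply to the point x, -y, -z); pixel columns grow to the right and rows downward; lengths in mm; the calibration is good to about 2 mm. A picture is of the moment at which its call begins. get_calibration takes no time and is no camera call.
- env.job_done(): hands the job in; it is judged then, once.
Trained networks look in the newest picture that a camera, given by its name, has taken for a name from the list of things; names that differ only in an ending like _2 or _b are one class to them, and where a whole thing is asked for, a point or a joint stands for the part that bears it (a point fixed in the world has none). Each returns a list of dicts, best first, with "confidence" (0 to 1); they miss things now and then, are a little off and sometimes report something else, mostly with a low value. They report only what shows in the picture. A call takes as long as a camera call.
- models.search_frame(camera, label): "position" ([x, y, z] in mm, in world coordinates, good to about 4 mm: the middle of the surface that is visible of it).
- models.mark_of(camera, label): "position" ([x, y, z] in mm, in world coordinates, good to about 4 mm: a listed point, or the origin of a listed thing).
The state is a dict: "t": time; "joints": joint angles; "qvel": joint speeds; "tau": joint torques, N m; "eef_pos": TCP position; "tcp_rot": TCP orientation; "ft_force": force on the tool from outside, world axes, zero at the start; "moment": the same for the moment, N m; "opening": opening from 0.0 (shut) to 1.0 (fully open); "grip_force": force on a finger pad.
Only numpy, scipy, OpenCV 4.12 (cv2) and the standard library are available. Lean on these libraries where they do the work, as an engineer would, in place of code of your own. Each camera call takes 0.05 s, during which the arm holds its last target. There are 200 camera calls.

### The job

On the bonding jig, press the long yellow paddle down with one fingertip and keep it down so that the spring-closed steel flap stands open, and meanwhile with the other fingertip push the finned heat sink along its lane, under the flap, until it butts against the end stop. Then let go of the paddle so that the flap closes onto the heat sink, and move clear. Only press and push: do not pinch or lift the heat sink, and leave the other things on the bench where they are.

Things in the scene. Friction and masses are not known exactly. Their poses are not given: they have to be found in the camera images.
- jig: fixed black base plate, x -140 to 50, y -33 to 111, 8 mm high, with rails, stop and hinge posts. Origin on the bench, under the lane's middle line, below the flap's front edge. x along the lane from its open end to the end stop, y left, z up. Lane floor z = 8 mm; rails y = +-22.5 mm inside, 5 thick, tops z = 16. Nothing stands over the lane or rails at x < 0
- flap (a joint): hinge of flap and paddle (one rigid piece), rad: 0 = shut, empty; 0.30 = flap level, resting on the fins; 0.55 = fully open, paddle at its stop. The heat sink passes from about 0.40. A spring shuts it: 0.105 N m at 0, 0.19 N m at 0.55, about 6 N on the paddle's middle to hold it open
- paddle (a point): yellow paddle left of the lane, 114 (along lane) x 48 x 4 mm; pressing it down lifts the flap. This point: middle of its upper face. Fully pressed the face is level, 22 mm above the bench, over jig x -125 to -11, y 52 to 100 mm. Shut, it tilts 0.55 rad, outer (left) edge up: inner edge 30, middle 42, outer edge 55 mm high
- heat_sink: grey finned heat sink, 40 x 50 x 27 mm, loose, about 70 g. Origin: centre of its underside, on the lane floor. Its x (40 mm, along the fins) lies across the lane, its y (50 mm) along it. It starts with its origin at jig x -65 to -36 mm. Home against the stop its near end is still 16 mm in front of the flap
- lane_home (a point): point on the lane floor (jig x 9, y 0, z 8 mm) where the heat sink's origin is when it butts against the stop. Stop: aluminium wall across the lane, face at jig x = 34 mm, top z = 30 mm
- capacitor: bystander: blue can capacitor, 35 mm across, 51 mm high, standing; origin at the centre of its underside
- tape: bystander: orange roll of tape, 73 mm across, 19 mm high; origin at the centre of its underside
- relay: bystander: small dark relay, 28 x 28 x 22 mm; origin at the centre of its underside
- syringe: bystander: cream syringe, 22 x 129 x 22 mm, lying; origin at the centre of its underside
- shaft (a point): point on the hinge shaft's axis (8 mm rod parallel to jig x, at jig y = 42, z = 38 mm), at the flap's front edge. Posts 7 x 14 mm, 45 mm high, carry it at jig x = -133, -5, 39. Flap: steel plate on the shaft, jig x 1 to 32 mm, across the lane to y = -29, 4 mm thick; shut it slopes down to the right (underside z 30 to 18 mm over the lane) and blocks the sink; open, its top is z = 62 mm

How it is judged (in metres and radians):
On the way, in this order (a step that is already met when the one before it is completed fails the run):
1. the paddle is held down by a finger and the flap is open, while the heat sink is still in front of it (value of joint flap above 0.38 rad and contact force between the fingers and flap_c0 above 0.5 N and x of heat_sink in the frame of jig below -0.02 m), for 0.1 s.
2. the heat sink is pushed under the flap while a finger still holds the paddle down (value of joint flap above 0.33 rad and contact force between the fingers and flap_c0 above 0.5 N and x of heat_sink in the frame of jig above -0.005 m), for 0.1 s.
At the end, for the whole second after the job is handed in: the heat sink lies flat in the lane within 4 mm of its place against the end stop and square to the lane within 0.12 rad, at rest; the flap has closed onto it (joint 0.24 to 0.36 rad) and the paddle is released (horizontal distance between heat_sink and lane_home below 0.004 m and z of heat_sink in the frame of jig below 0.0105 m and angle between the y axis of heat_sink and the x axis of jig, either way round below 0.12 rad and value of joint flap between 0.24 and 0.36 rad and contact force between flap_c0 and the fingers below 0.1 N and linear speed of heat_sink below 0.01 m/s); the robot touches nothing.
It fails at once if the heat sink is lifted (more than 8 mm off the lane floor) or tipped (z of heat_sink in the frame of jig above 0.016 m or angle between heat_sink's own z axis and vertical above 0.25 rad).
It fails at once if a bystander is moved by more than 20 mm (distance of any of capacitor, tape, relay, syringe from where it was at the start of the episode above 0.02 m).
It also fails if it takes over 40 s, if anything falls off the work surface, if the arm or the gripper's body presses on something with over 40 N, if the wrist force passes 120 N, or if a joint passes its speed limit or range.

## Working session

There is one attempt and no reset: what is moved stays moved. The work goes in short steps, Python scripts to look and compute and a tool call to move; the robot and the scene stay as the last step left them, time stands still between calls to the robot, and variables do not carry over. Pictures are saved under pics/ and viewed, at most 10 in all, crops included, and the job is handed in when it is done.

Besides the shell and the picture viewer there is one more tool, called after "Call:" by a JSON object that holds its "name" and its "arguments", one argument or row to a line. arm_command: Moves the arm, as the interface text tells. Scaled input: -1 to 1 covers 0.25 m each way for a shift and pi rad each way for a turn. Its arguments: {"type":"object","properties":{"rows":{"type":"array","items":{"type":"array"}},"claw":{"type":"number"}},"required":["rows"]}

```bash
mkdir -p pics
cat > h.py <<'E'
import numpy as np, cv2
from cell import state, viewer, env, models
def snap(c,f):
    p,d=viewer.read_camera(c); cv2.imwrite(f'pics/{f}.png',p[:,:,::-1]); return p,d
def unproj(c,d,us,vs):
    k=viewer.get_calibration(c); K=np.array(k['camera_matrix']); T=np.linalg.inv(np.array(k['world_to_cam']))
    z=d[vs,us]; x=(us-K[0,2])/K[0,0]*z; y=(vs-K[1,2])/K[1,1]*z
    P=np.stack([x,-y,-z,np.ones_like(z)],-1); return (P@T.T)[...,:3]
E
python3 - <<'E'
from h import *
s=state(); print({k:np.round(s[k],3) for k in s})
for c in('top','side'):
    p,d=snap(c,c+'1'); np.save(c+'_d.npy',d)
    for n in ('jig','paddle','heat_sink','lane_home','shaft'):
        r=models.mark_of(c,n); print(c,n,[(np.round(q['position'],0),round(q['confidence'],2)) for q in r[:2]])
E
```

```text
{'t': np.float64(0.0), 'joints': array([ 1.15 ,  0.492,  1.559, -0.   ,  1.092, -0.106]), 'qvel': array([ 0.   ,  0.002, -0.001, -0.002,  0.002,  0.001]), 'tau': array([ 1.0000e-03, -6.1265e+01, -2.5816e+01,  6.9000e-02,  4.8000e-02,
       -0.0000e+00]), 'eef_pos': array([193.408, 594.043, 214.035]), 'tcp_rot': array([-3.14 , -0.   ,  2.827]), 'ft_force': array([-0.604,  0.133, -0.748]), 'moment': array([ 0.007, -0.016,  0.04 ]), 'grip_force': np.float64(0.0), 'opening': np.float64(1.001)}
top jig [(array([588.,  98.,   0.]), 0.59)]
top paddle [(array([513., 178.,  41.]), 0.61), (array([586.,  96.,   0.]), 0.17)]
top heat_sink [(array([545.,  93.,  13.]), 0.69)]
top lane_home [(array([601.,  98.,  12.]), 0.87)]
top shaft [(array([592., 141.,  39.]), 0.96)]
side jig [(array([592., 101.,   1.]), 0.89), (array([ 356., -259.,    2.]), 0.6)]
side paddle [(array([519., 172.,  42.]), 0.71)]
side heat_sink [(array([544.,  95.,  12.]), 0.68)]
side lane_home [(array([600., 100.,   6.]), 0.68)]
side shaft [(array([585., 140.,  36.]), 0.59), (array([600.,  97.,   7.]), 0.42)]
```

View pics/top1.png

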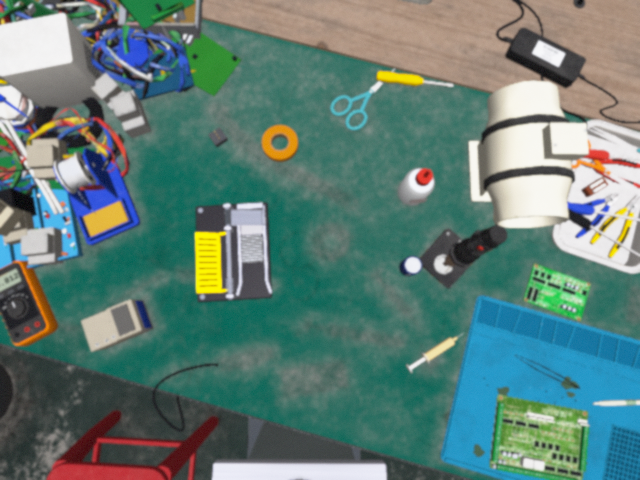

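View pics/side1.png

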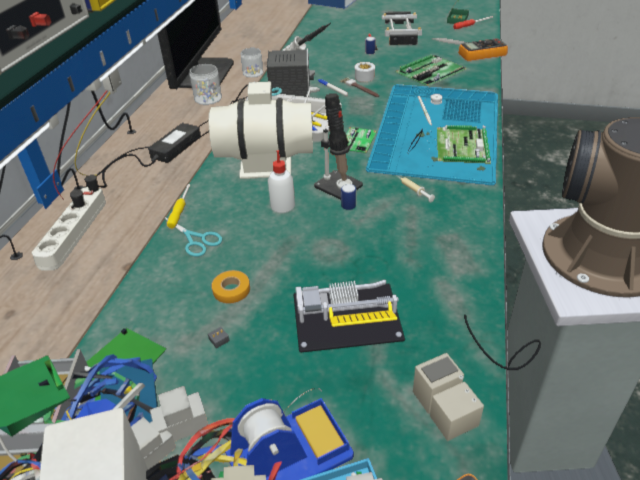

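The top view shows the jig at px (195–272, 205–300): end stop up (away from the robot), yellow paddle on its left at (208, 262), sink at (251, 246). The side view agrees, and no bystander is near. Next I fit the jig's pose from the depth.

Run:
```python
from h import *
d=np.load('top_d.npy'); p=cv2.imread('pics/top1.png')
vs,us=np.mgrid[190:320,180:290]; P=unproj('top',d,us,vs)
c=p[190:320,180:290].astype(int)
print('bench z',np.median(P[:10,:,2]))
green=(c[...,1]-c[...,2]>25)
m=((~green)|(P[...,2]>12)).astype(np.uint8)
n,l,st,ce=cv2.connectedComponentsWithStats(m); k=1+np.argmax(st[1:,4]); print(st[k]); M=l==k
r=cv2.minAreaRect(P[M][:,:2].astype(np.float32)); print('plate',r); print(cv2.boxPoints(r))
Y=(c[...,2]-c[...,0]>90)&(c[...,1]>120)
r=cv2.minAreaRect(P[Y][:,:2].astype(np.float32)); print('paddle',r,cv2.boxPoints(r), np.percentile(P[Y][:,2],[5,50,95]))
yaw=np.arctan2(*(np.array([1,0])))*0
cv2.imwrite('pics/crop.png',cv2.resize(p[190:320,180:290],None,fx=4.5,fy=4.5,interpolation=cv2.INTER_CUBIC))
```

```text
bench z 1.220125872024994
[  14   12   79  100 7118]
plate ((531.5128173828125, 99.2828598022461), (222.22804260253906, 228.12539672851562), 2.548607587814331)
[[415.43668  208.29182 ]
 [425.58072  -19.607914]
 [647.589     -9.726105]
 [637.44495  218.17363 ]]
paddle ((474.9652099609375, 121.88720703125), (276.3387451171875, 116.08482360839844), 47.973655700683594) [[339.3486    58.107666]
 [425.5807   -19.607903]
 [610.5818   185.66675 ]
 [524.34973  263.38232 ]] [ 9.60491158 42.49221336 54.74021732]
```

View pics/crop.png

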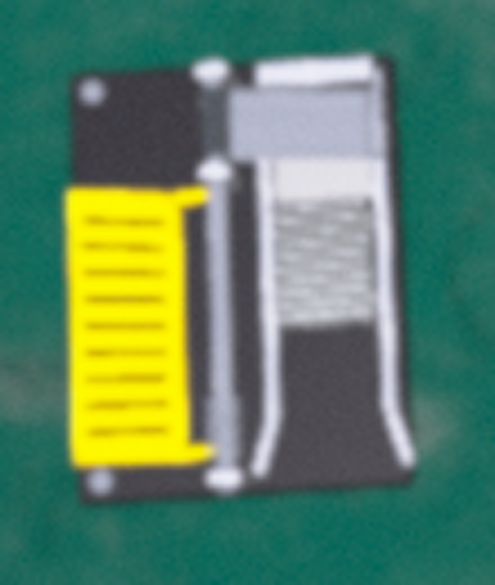

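The crop shows the plate corners at crop px (72,72), (395,57), (412,478), (82,502), the posts at (212,70), (213,170), (224,478), and the sink spanning (275–375, 195–325). I fit a rigid pose to these.

```bash
cat > fit.py <<'E'
from h import *
k=viewer.get_calibration('top'); K=np.array(k['camera_matrix']); T=np.linalg.inv(np.array(k['world_to_cam']))
def ray(u,v,z):
    u=(u+.5)/4.5-.5+180; v=(v+.5)/4.5-.5+190
    r=T[:3,:3]@np.array([(u-K[0,2])/K[0,0],-(v-K[1,2])/K[1,1],-1]); o=T[:3,3]
    return (o+r*(z-o[2])/r[2])[:2]
obs=[(72,72,8,50,111),(395,57,8,50,-33),(412,478,8,-140,-33),(82,502,8,-140,111),(212,70,45,39,42),(213,170,45,-5,42),(224,478,45,-133,42)]
W=np.array([ray(*o[:3]) for o in obs]); J=np.array([o[3:] for o in obs],float)
A=J-J.mean(0); B=W-W.mean(0); H=A.T@B
yaw=np.arctan2(H[0,1]-H[1,0],H[0,0]+H[1,1]); R=np.array([[np.cos(yaw),-np.sin(yaw)],[np.sin(yaw),np.cos(yaw)]])
t=W.mean(0)-R@J.mean(0); print('yaw',yaw,'t',t); print(np.round(W-(J@R.T+t),1))
E
python3 - <<'E'
from fit import *
for n,q in dict(sinknear=(325,325,35),sinkfar=(322,197,35),lane_home=None,paddle=None).items() if 0 else [('near',(325,325,35)),('far',(322,197,35))]:
    print(n,R.T@(ray(*q)-t))
print('models home',R.T@(np.array([600.5,99])-t),'shaft',R.T@(np.array([590,140.5])-t),'sink',R.T@(np.array([544.5,94])-t))
g=lambda x,y:R@np.array([x,y])+t
tgt=g(-95,41); s=state(); print('target',tgt,'need tool yaw',np.pi+yaw,'now',s['tcp_rot'],'pos',s['eef_pos'])
E
```

```text
yaw 0.06639183468128294 t [590.55425835  99.23935656]
[[-0.1 -0.9]
 [-1.8  0.1]
 [ 2.6  1.3]
 [ 1.2 -1.5]
 [-0.7 -0. ]
 [-0.   0.9]
 [-1.1  0.2]]
near [-72.22641729  -0.45847746]
far [-17.48915792  -1.30163542]
models home [ 9.90795025 -0.89866027] shaft [ 2.18432054 41.20651215] sink [-46.30038991  -2.17243265]
target [493.04348964 133.84643655] need tool yaw 3.207984488271076 now [3.14144132e+00 2.79862620e-05 2.82682037e+00] pos [193.49670952 594.32013662 214.68456977]
```

Call:
{"name": "arm_command", "arguments": {
  "rows": [
    [[0,0,0],-0.0405],
    [[0,0,0],-0.0405],
    [[0,0,0],-0.0403],
    [[-0.09,-0.16,0],0],
    [[-0.09,-0.16,0],0]
  ],
  "claw": 0.737
}}

```text
t: 1.1
eef_pos: [243.6, 516.8, 214.3]
tcp_rot: [-3.141, -0.0, -3.073]
ft_force: [0.3, 0.9, 0.3]
opening: 0.743
grip_force: 0.0
```

Call:
{"name": "arm_command", "arguments": {
  "rows": [
    [[-0.09,-0.16,0],0],
    [[-0.09,-0.16,0],0],
    [[-0.09,-0.16,0],0],
    [[-0.09,-0.16,0],0],
    [[-0.09,-0.16,0],0]
  ]
}}

```text
t: 1.6
eef_pos: [369.9, 323.8, 214.9]
tcp_rot: [3.141, 0.001, -3.075]
ft_force: [0.2, 1.1, 0.1]
opening: 0.736
grip_force: 0.0
```

Call:
{"name": "arm_command", "arguments": {
  "rows": [
    [[-0.09,-0.16,0],0],
    [[-0.09,-0.16,0],0],
    [[-0.09,-0.16,0],0],
    [[-0.09,-0.16,0],0],
    [[0,0,0],0]
  ]
}}

```text
t: 2.1
eef_pos: [472.1, 168.0, 214.7]
tcp_rot: [-3.141, 0.001, -3.08]
ft_force: [-0.0, 0.9, -0.0]
opening: 0.736
grip_force: 0.0
```

Call:
{"name": "arm_command", "arguments": {
  "rows": [
    [[-0.074,-0.142,0],0],
    [[0,0,0.145],0],
    [[0,0,0.145],0],
    [[0,0,0.145],0],
    [[0,0,0.144],0]
  ]
}}

```text
t: 2.6
eef_pos: [490.2, 137.9, 68.8]
tcp_rot: [3.141, 0.001, -3.075]
ft_force: [0.6, 0.4, -0.3]
opening: 0.737
grip_force: 0.0
```

Run:
```python
from fit import *
p,d=snap('side','s2'); cv2.imwrite('pics/s2c.png',cv2.resize(p[200:370,260:440,::-1],None,fx=3.3,fy=3.3,interpolation=cv2.INTER_CUBIC))
q,d=snap('top','t2'); cv2.imwrite('pics/t2c.png',cv2.resize(q[190:320,180:290,::-1],None,fx=4.5,fy=4.5))
s=state(); print(s['eef_pos'],s['tcp_rot'],R.T@(np.array(s['eef_pos'])[:2]-t))
```

```text
yaw 0.06639183468128294 t [590.55425835  99.23935656]
[[-0.1 -0.9]
 [-1.8  0.1]
 [ 2.6  1.3]
 [ 1.2 -1.5]
 [-0.7 -0. ]
 [-0.   0.9]
 [-1.1  0.2]]
[488.31902685 137.56340439  66.69608761] [-3.14122911 -0.00661157 -3.07518059] [-99.46745914  45.02221425]
```

View pics/s2c.png

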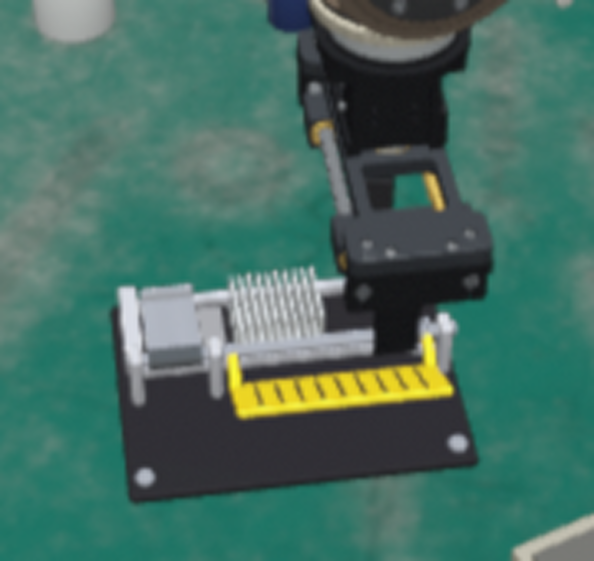

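View pics/t2c.png

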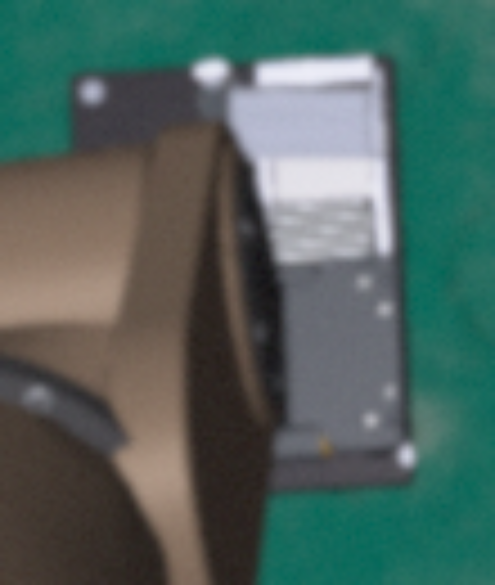

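The side crop shows the finger hanging over the paddle's robot end, tip at about (400, 350). The top crop shows the gripper centred around crop row 355. I check this against the projected fingertip.

```bash
python3 - <<'E' | tail -5
from fit import *
k=viewer.get_calibration('side'); Ks=np.array(k['camera_matrix']); W=np.array(k['world_to_cam'])
def pr(w):
    c=W@np.append(w,1); c=c[:3]*[1,-1,-1]; q=Ks@c; u=q[:2]/q[2]; return (u-[260,200])*3.3
for n,y,z in (('B',86,67),('A',4,67)):
    print(n,[np.round(pr(np.append(R@[-99.5+dx,y+dy]+t,z))) for dx,dy in((-10,-6),(-10,6),(10,-6),(10,6))])
print('paddle corners',[np.round(pr(np.append(R@[x,y]+t,z))) for x,y,z in((-125,91,55),(-11,91,55),(-125,50,30),(-11,50,30))])
s=state(); print(s['eef_pos'])
E
```

```text
[-1.1  0.2]]
B [array([415., 346.]), array([420., 362.]), array([378., 349.]), array([382., 366.])]
A [array([388., 240.]), array([391., 254.]), array([352., 243.]), array([356., 258.])]
paddle corners [array([447., 373.]), array([233., 396.]), array([430., 350.]), array([226., 371.])]
[488.31902685 137.56340439  66.69608761]
```

Call:
{"name": "arm_command", "arguments": {
  "rows": [
    [[-0.018,-0.016,0],0],
    [[0,0,0.04],0],
    [[0,0,0.04],0],
    [[0,0,0.03],0],
    [[0,0,0],0]
  ]
}}

```text
t: 3.2
eef_pos: [495.2, 133.8, 41.9]
tcp_rot: [3.142, -0.0, -3.075]
ft_force: [0.5, -1.5, 3.1]
opening: 0.737
grip_force: 1.2
```

Call:
{"name": "arm_command", "arguments": {
  "rows": [
    [[0,0,0.015],0],
    [[0,0,0.015],0],
    [[0,0,0.015],0],
    [[0,0,0.012],0],
    [[0,0,0],0]
  ]
}}

```text
t: 3.7
eef_pos: [495.3, 133.3, 27.9]
tcp_rot: [-3.141, 0.0, -3.075]
ft_force: [0.2, -5.5, 5.8]
opening: 0.741
grip_force: 3.3
```

Call:
{"name": "arm_command", "arguments": {
  "rows": [
    [[0,0,0.006],0],
    [[0,0,0.006],0],
    [[0,0,0],0],
    [[0,0,0],0],
    [[0,0,0],0]
  ]
}}

```text
t: 4.2
eef_pos: [495.4, 133.3, 25.3]
tcp_rot: [-3.141, 0.0, -3.075]
ft_force: [-0.4, -6.6, 6.9]
opening: 0.736
grip_force: 3.7
```

```bash
python3 - <<'E' | tail -3
from fit import *
p,d=snap('side','s3'); cv2.imwrite('pics/s3c.png',cv2.resize(p[240:370,280:420,::-1],None,fx=4.5,fy=4.5,interpolation=cv2.INTER_CUBIC))
s=state(); print(s['t'],s['eef_pos'],s['ft_force'],R.T@(np.array(s['eef_pos'])[:2]-t))
E
```

```text
[-0.   0.9]
 [-1.1  0.2]]
4.25 [495.31286786 133.24816287  25.24556882] [-0.69100093 -6.82476581  7.32086722] [-92.77531283  40.25248687]
```

View pics/s3c.png

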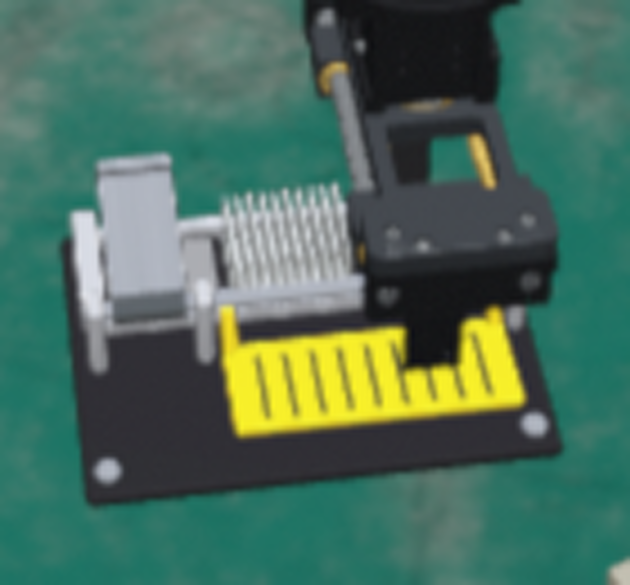

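The paddle is pressed nearly level under the finger at (435, 350), and the flap stands open at (140, 235) with the sink still in front of it. Now I push along the lane.

Call:
{"name": "arm_command", "arguments": {
  "rows": [
    [[-0.02,0,0],0],
    [[-0.02,0,0],0],
    [[-0.02,0,0],0],
    [[-0.02,0,0],0],
    [[-0.02,0,0],0]
  ]
}}

```text
t: 4.75
eef_pos: [520.3, 135.5, 25.0]
tcp_rot: [3.142, -0.0, -3.075]
ft_force: [-4.1, -1.1, 4.9]
opening: 0.741
grip_force: 2.5
```

Call:
{"name": "arm_command", "arguments": {
  "rows": [
    [[-0.02,0,0],0],
    [[-0.02,0,0],0],
    [[-0.02,0,0],0],
    [[-0.02,0,0],0],
    [[-0.02,0,0],0]
  ]
}}

```text
t: 5.25
eef_pos: [545.5, 137.1, 25.1]
tcp_rot: [3.142, 0.0, -3.075]
ft_force: [-4.0, -0.5, 4.1]
opening: 0.736
grip_force: 2.6
```

```bash
python3 - <<'E' | tail -1
from fit import *
s=state(); print(s['t'],s['eef_pos'],s['ft_force'],R.T@(np.array(s['eef_pos'])[:2]-t))
E
```

```text
5.25 [545.46871513 137.11651425  25.14936838] [-4.01735134 -0.53768399  4.09737221] [-42.47332702  40.78482285]
```

Call:
{"name": "arm_command", "arguments": {
  "rows": [
    [[-0.016,0,0],0],
    [[-0.016,0,0],0],
    [[-0.012,0,0],0],
    [[-0.006,0,0],0],
    [[0,0,0],0]
  ]
}}

```text
t: 5.75
eef_pos: [557.9, 138.0, 25.2]
tcp_rot: [3.141, 0.001, -3.075]
ft_force: [-2.3, -1.0, 4.6]
opening: 0.74
grip_force: 2.4
```

Call:
{"name": "arm_command", "arguments": {
  "rows": [
    [[-0.004,0,0],0],
    [[-0.004,0,0],0],
    [[-0.004,0,0],0],
    [[0,0,0],0],
    [[0,0,0],0]
  ]
}}

```text
t: 6.25
eef_pos: [559.6, 138.1, 25.1]
tcp_rot: [3.142, -0.002, -3.076]
ft_force: [-6.6, -1.9, 8.6]
opening: 0.737
grip_force: 4.6
```

Call:
{"name": "arm_command", "arguments": {
  "rows": [
    [[-0.004,0,0],0],
    [[-0.004,0,0],0],
    [[0,0,0],0],
    [[0,0,0],0],
    [[0,0,0],0]
  ]
}}

```text
t: 6.75
eef_pos: [560.0, 138.0, 25.1]
tcp_rot: [-3.141, -0.006, -3.076]
ft_force: [-14.7, -2.4, 13.2]
opening: 0.736
grip_force: 8.3
```

Call:
{"name": "arm_command", "arguments": {
  "rows": [
    [[-0.004,0,0],0],
    [[-0.004,0,0],0],
    [[0,0,0],0],
    [[0,0,0],0],
    [[0,0,0],0]
  ]
}}

```text
t: 7.25
eef_pos: [560.2, 138.0, 25.0]
tcp_rot: [-3.141, -0.009, -3.077]
ft_force: [-22.1, -3.7, 18.1]
opening: 0.736
grip_force: 11.9
```

```bash
python3 - <<'E' | tail -1
from fit import *
p,d=snap('side','s4'); q,_=snap('top','t4')
a=cv2.resize(p[240:350,280:400,::-1],(400,367),interpolation=cv2.INTER_CUBIC);b=cv2.resize(q[190:300,180:300,::-1],(400,367),interpolation=cv2.INTER_CUBIC)
cv2.imwrite('pics/c4.png',np.hstack([a,b]))
s=state(); print(s['t'],s['eef_pos'],s['ft_force'],R.T@(np.array(s['eef_pos'])[:2]-t))
E
```

```text
7.35 [560.18162889 138.01041806  24.93917525] [-21.37899421  -2.17459501  17.01579244] [-27.73352337  40.70065739]
```

View pics/c4.png

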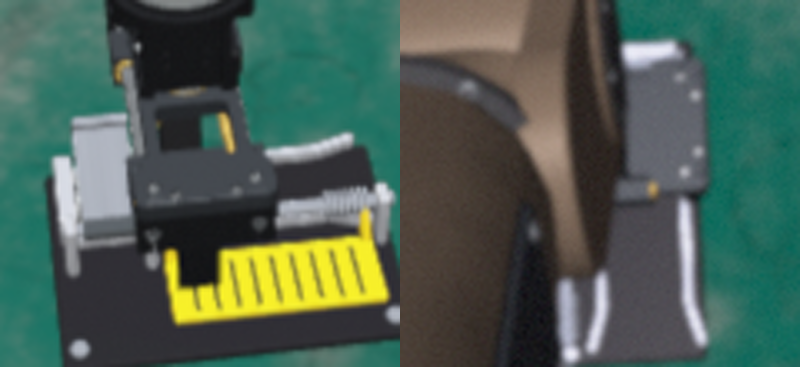

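Side crop: the finger is on the paddle's far end at (200, 270) and the flap is still open. The push has come to a hard stop at jig x about -28, where the end stop should be. I back off and then lift.

Call:
{"name": "arm_command", "arguments": {
  "rows": [
    [[0.012,0,0],0],
    [[0.012,0,0],0],
    [[0.012,0,0],0],
    [[0,0,0],0],
    [[0,0,-0.01],0]
  ]
}}

```text
t: 7.85
eef_pos: [555.9, 137.9, 27.7]
tcp_rot: [3.141, 0.001, -3.075]
ft_force: [1.5, 1.4, 3.4]
opening: 0.738
grip_force: 1.5
```

Call:
{"name": "arm_command", "arguments": {
  "rows": [
    [[0,0,-0.02],0],
    [[0,0,-0.02],0],
    [[0,0,-0.03],0],
    [[0,0,-0.04],0],
    [[0,0,-0.05],0]
  ]
}}

```text
t: 8.35
eef_pos: [555.3, 137.8, 68.3]
tcp_rot: [-3.142, -0.001, -3.075]
ft_force: [-0.0, -0.1, 1.1]
opening: 0.736
grip_force: 0.0
```

Call:
{"name": "arm_command", "arguments": {
  "rows": [
    [[0,0,-0.12],0],
    [[0,0,-0.12],0],
    [[0.1,0.12,-0.12],0],
    [[0.1,0.16,0],0],
    [[0.1,0.16,0],0]
  ]
}}

```text
t: 8.85
eef_pos: [472.7, 243.4, 159.6]
tcp_rot: [3.141, 0.003, -3.077]
ft_force: [0.7, 0.6, -0.2]
opening: 0.735
grip_force: 0.0
```

Call:
{"name": "arm_command", "arguments": {
  "rows": [
    [[0.1,0.16,0],0],
    [[0.1,0.16,0],0],
    [[0.1,0.16,0],0],
    [[0,0.1,0],0],
    [[0,0,0],0]
  ]
}}

```text
t: 9.35
eef_pos: [388.1, 384.8, 158.6]
tcp_rot: [3.14, 0.001, -3.072]
ft_force: [-0.5, -1.4, 0.8]
opening: 0.736
grip_force: 0.0
```

```bash
python3 - <<'E' | tail -5
from fit import *
q,_=snap('top','t5'); cv2.imwrite('pics/t5c.png',cv2.resize(q[190:320,180:290,::-1],None,fx=4.5,fy=4.5,interpolation=cv2.INTER_CUBIC))
r=models.mark_of('top','heat_sink')
for m in r[:2]: print(m['confidence'],R.T@(np.array(m['position'])[:2]-t),m['position'])
p,_=snap('side','s5')
s=state(); print(s['t'],s['eef_pos'],s['ft_force'])
E
```

```text
[-0.7 -0. ]
 [-0.   0.9]
 [-1.1  0.2]]
0.57 [ 9.80923089 -6.90534442] [600.8, 93.0, 11.2]
9.5 [388.98735332 381.67090489 158.01478058] [ 0.03691308 -0.22516022  0.43132471]
```

View pics/t5c.png

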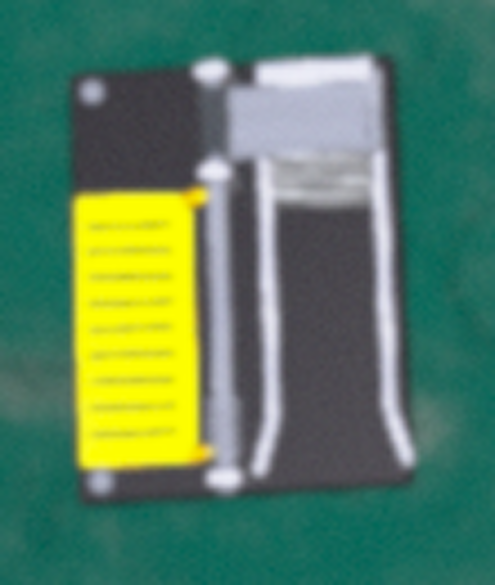

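The top crop shows the paddle up again, with the flap resting on the sink and the sink's near end at about (322, 205). I check that edge against the reference edges more closely.

```bash
python3 - <<'E' | tail -12
from fit import *
def prof(f,xs,z,y):
    g=cv2.imread(f'pics/{f}.png',0).astype(np.float32); Wc=np.linalg.inv(T); out=[]
    for x in xs:
        v=[]
        for dy in np.linspace(-12,12,13):
            c=(Wc@np.append(R@[x,y+dy]+t,[z,1]))[:3]*[1,-1,-1]; q=K@c; q=q[:2]/q[2]
            v.append(cv2.remap(g,np.float32([[q[0]]]),np.float32([[q[1]]]),cv2.INTER_LINEAR)[0,0])
        out.append(np.mean(v))
    return np.array(out)
xs=np.arange(-100,60,.5)
for f,z in(('top1',35),('t5',35),('t5',44),('t5',30)):
    g=np.gradient(cv2.GaussianBlur(prof(f,xs,z,-1)[:,None],(1,5),1)[:,0],.5)
    i=[j for j in range(1,len(g)-1) if abs(g[j])>2.5 and abs(g[j])>=abs(g[j-1]) and abs(g[j])>abs(g[j+1])]
    print(f,z,[(float(xs[j]),round(float(g[j]),1)) for j in i])
for c in('side',):
    for n in('heat_sink','lane_home'):
        r=models.mark_of(c,n)
        for m in r[:1]: print(c,n,m['confidence'],R.T@(np.array(m['position'])[:2]-t))
E
```

```text
[-1.8  0.1]
 [ 2.6  1.3]
 [ 1.2 -1.5]
 [-0.7 -0. ]
 [-0.   0.9]
 [-1.1  0.2]]
top1 35 [(-71.0, 19.2), (-66.0, -2.7), (-56.0, -2.6), (-51.0, -2.6), (-35.0, -3.1), (-22.5, 3.9), (-18.0, 9.5), (-0.5, -7.8), (27.5, -6.5), (32.5, 17.3), (43.0, -27.8)]
t5 35 [(-21.5, 16.4), (-14.0, -5.0), (-2.0, 6.1), (32.5, 9.2), (43.0, -27.5)]
t5 44 [(-23.0, 16.5), (-15.5, -5.3), (-3.5, 6.4), (30.0, 9.2), (41.0, -27.7)]
t5 30 [(-20.5, 16.5), (-13.0, -4.8), (-1.0, 6.0), (33.5, 9.3), (44.5, -27.3)]
side heat_sink 0.66 [ 6.75507119 -1.59101393]
side lane_home 0.81 [10.05470025 -3.21349599]
```

Run:
```python
import cv2
p=cv2.imread('pics/s5.png'); cv2.imwrite('pics/s5c.png',cv2.resize(p[270:350,285:410],None,fx=6,fy=6,interpolation=cv2.INTER_CUBIC))
```

```text
(no output)
```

View pics/s5c.png

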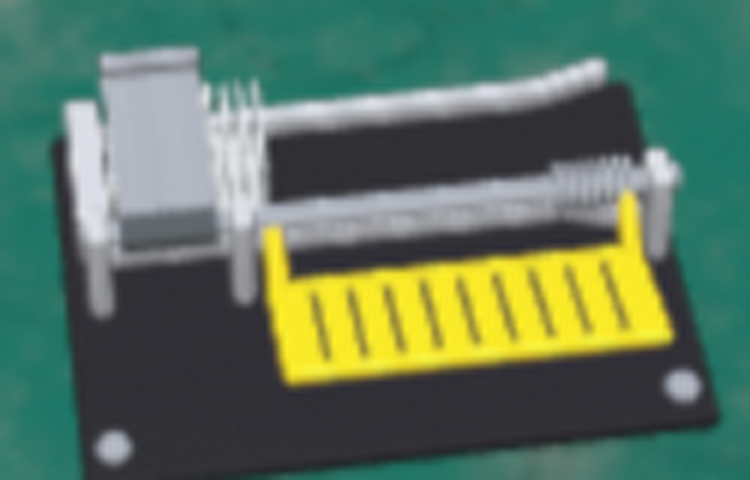

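The side crop shows the flap lying on the fins at (235, 120). The sink's near edge in the top view looks slightly skewed, so I measure its yaw across the lane.

```bash
python3 - <<'E' | tail -4
from fit import *
Wc=np.linalg.inv(T)
def edge(f,z,y,lo,hi):
    g=cv2.imread(f'pics/{f}.png',0).astype(np.float32); xs=np.arange(lo,hi,.5); v=[]
    for x in xs:
        a=[]
        for dy in(-2,0,2):
            c=(Wc@np.append(R@[x,y+dy]+t,[z,1]))[:3]*[1,-1,-1]; q=K@c; q=q[:2]/q[2]
            a.append(cv2.remap(g,np.float32([[q[0]]]),np.float32([[q[1]]]),cv2.INTER_LINEAR)[0,0])
        v.append(np.mean(a))
    d=np.gradient(cv2.GaussianBlur(np.array(v)[:,None],(1,7),1.5)[:,0]); return xs[np.argmax(d)]
ys=np.arange(-16,17,4)
print(ys)
print('start near',[float(edge('top1',35,y,-85,-58)) for y in ys])
print('now near',[float(edge('t5',35,y,-35,-10)) for y in ys])
print('flap front',[float(edge('t5',39,y,-8,6)) for y in ys])
E
```

```text
[-16 -12  -8  -4   0   4   8  12  16]
start near [-71.0, -71.0, -71.0, -71.0, -71.0, -72.5, -72.0, -71.5, -71.0]
now near [-22.0, -22.0, -22.0, -21.5, -21.5, -21.0, -19.0, -18.5, -18.5]
flap front [2.5, -3.5, -3.5, -3.5, -2.5, -2.0, -2.0, -1.5, 0.0]
```

The sink is yawed about 0.1 rad, with its right side lagging, which is close to the limit. I press the paddle again and push at the right of centre to square it against the stop.

Call:
{"name": "arm_command", "arguments": {
  "rows": [
    [[-0.0786,-0.15,0],0],
    [[-0.0786,-0.15,0],0],
    [[-0.0786,-0.15,0],0],
    [[-0.0786,-0.15,0],0],
    [[-0.0786,-0.15,0],0]
  ]
}}

```text
t: 10.1
eef_pos: [500.2, 199.0, 157.9]
tcp_rot: [3.142, 0.0, -3.077]
ft_force: [0.4, 0.3, 0.5]
opening: 0.733
grip_force: 0.0
```

Call:
{"name": "arm_command", "arguments": {
  "rows": [
    [[-0.0786,-0.15,0],0],
    [[-0.0786,-0.15,0],0],
    [[0,0,0.1],0],
    [[0,0,0.1],0],
    [[0,0,0.1],0]
  ]
}}

```text
t: 10.6
eef_pos: [543.8, 127.8, 82.0]
tcp_rot: [3.142, 0.0, -3.078]
ft_force: [0.5, -1.2, -0.0]
opening: 0.735
grip_force: 0.0
```

Call:
{"name": "arm_command", "arguments": {
  "rows": [
    [[0,0,0],0],
    [[0,0,0],0],
    [[0,0,0],0],
    [[0,0,0],0],
    [[0,0,0],0]
  ]
}}

```text
t: 11.1
eef_pos: [543.9, 129.6, 83.6]
tcp_rot: [3.141, 0.002, -3.075]
ft_force: [-0.3, 1.1, -0.3]
opening: 0.731
grip_force: 0.0
```

```bash
python3 - <<'E' | tail -1
from fit import *
s=state(); print(s['t'],s['eef_pos'],s['tcp_rot'],R.T@(np.array(s['eef_pos'])[:2]-t))
E
```

```text
11.1 [543.94137816 129.57180167  83.55622011] [ 3.14147039e+00  1.54535707e-03 -3.07514038e+00] [-44.49783847  33.35806046]
```

Call:
{"name": "arm_command", "arguments": {
  "rows": [
    [[0,-0.014,0.05],0],
    [[0,0,0.06],0],
    [[0,0,0.04],0],
    [[0,0,0.03],0],
    [[0,0,0.02],0]
  ]
}}

```text
t: 11.6
eef_pos: [543.7, 125.9, 31.8]
tcp_rot: [3.142, -0.001, -3.075]
ft_force: [-0.3, -0.1, 0.6]
opening: 0.742
grip_force: 0.0
```

Call:
{"name": "arm_command", "arguments": {
  "rows": [
    [[0,0,0.02],0],
    [[0,0,0.012],0],
    [[0,0,0],0],
    [[-0.016,0,0],0],
    [[-0.016,0,0],0]
  ]
}}

```text
t: 12.1
eef_pos: [551.0, 126.2, 25.0]
tcp_rot: [-3.141, -0.002, -3.075]
ft_force: [-5.2, -1.9, 7.6]
opening: 0.736
grip_force: 3.6
```

Call:
{"name": "arm_command", "arguments": {
  "rows": [
    [[-0.016,0,0],0],
    [[-0.008,0,0],0],
    [[-0.004,0,0],0],
    [[-0.004,0,0],0],
    [[0,0,0],0]
  ]
}}

```text
t: 12.6
eef_pos: [559.0, 126.9, 25.0]
tcp_rot: [-3.141, -0.002, -3.075]
ft_force: [-5.1, -1.5, 7.5]
opening: 0.735
grip_force: 3.5
```

Call:
{"name": "arm_command", "arguments": {
  "rows": [
    [[-0.004,0,0],0],
    [[-0.004,0,0],0],
    [[-0.004,0,0],0],
    [[0,0,0],0],
    [[0,0,0],0]
  ]
}}

```text
t: 13.1
eef_pos: [560.2, 126.9, 24.8]
tcp_rot: [-3.141, -0.006, -3.076]
ft_force: [-13.5, -3.7, 11.7]
opening: 0.74
grip_force: 7.6
```

Call:
{"name": "arm_command", "arguments": {
  "rows": [
    [[-0.004,0,0],0],
    [[-0.004,0,0],0],
    [[0,0,0],0],
    [[0,0,0],0],
    [[0,0,0],0]
  ]
}}

```text
t: 13.6
eef_pos: [560.5, 126.9, 24.8]
tcp_rot: [-3.141, -0.009, -3.076]
ft_force: [-19.8, -5.0, 16.7]
opening: 0.735
grip_force: 11.1
```

It met the same hard wall at jig x about -28 with the push 12 mm further right, so the sink is now square against the stop. I back off, release and clear.

Call:
{"name": "arm_command", "arguments": {
  "rows": [
    [[0.012,0,0],0],
    [[0.012,0,0],0],
    [[0.012,0,0],0],
    [[0,0,0],0],
    [[0,0,-0.01],0]
  ]
}}

```text
t: 14.1
eef_pos: [556.8, 127.0, 27.8]
tcp_rot: [3.141, 0.003, -3.076]
ft_force: [0.9, 2.1, 4.1]
opening: 0.736
grip_force: 1.7
```

Call:
{"name": "arm_command", "arguments": {
  "rows": [
    [[0,0,-0.02],0],
    [[0,0,-0.02],0],
    [[0,0,-0.03],0],
    [[0,0,-0.04],0],
    [[0,0,-0.05],0]
  ]
}}

```text
t: 14.6
eef_pos: [555.6, 126.8, 67.9]
tcp_rot: [3.142, -0.0, -3.075]
ft_force: [0.2, -0.2, 0.8]
opening: 0.737
grip_force: 0.0
```

Call:
{"name": "arm_command", "arguments": {
  "rows": [
    [[0,0,-0.12],0],
    [[0,0,-0.12],0],
    [[0.1,0.12,-0.12],0],
    [[0.1,0.16,0],0],
    [[0.1,0.16,0],0]
  ]
}}

```text
t: 15.1
eef_pos: [473.0, 232.4, 159.1]
tcp_rot: [3.141, 0.003, -3.077]
ft_force: [1.3, 0.4, -0.7]
opening: 0.739
grip_force: 0.0
```

Call:
{"name": "arm_command", "arguments": {
  "rows": [
    [[0.1,0.16,0],0],
    [[0.1,0.16,0],0],
    [[0.1,0.16,0],0],
    [[0,0.1,0],0],
    [[0,0,0],0]
  ]
}}

```text
t: 15.6
eef_pos: [388.4, 373.8, 158.1]
tcp_rot: [3.14, 0.001, -3.072]
ft_force: [-0.5, -1.0, 0.2]
opening: 0.738
grip_force: 0.0
```

```bash
python3 - <<'E' | tail -5
from fit import *
Wc=np.linalg.inv(T)
q,_=snap('top','t6'); cv2.imwrite('pics/t6c.png',cv2.resize(q[195:265,220:285,::-1],None,fx=8,fy=8,interpolation=cv2.INTER_CUBIC))
def edge(f,z,y,lo,hi):
    g=cv2.imread(f'pics/{f}.png',0).astype(np.float32); xs=np.arange(lo,hi,.5); v=[]
    for x in xs:
        a=[]
        for dy in(-2,0,2):
            c=(Wc@np.append(R@[x,y+dy]+t,[z,1]))[:3]*[1,-1,-1]; p=K@c; p=p[:2]/p[2]
            a.append(cv2.remap(g,np.float32([[p[0]]]),np.float32([[p[1]]]),cv2.INTER_LINEAR)[0,0])
        v.append(np.mean(a))
    d=np.gradient(cv2.GaussianBlur(np.array(v)[:,None],(1,7),1.5)[:,0]); return xs[np.argmax(d)]
ys=np.arange(-16,17,4)
print('now near',[float(edge('t6',35,y,-35,-10)) for y in ys])
print('flap front',[float(edge('t6',39,y,-8,6)) for y in ys])
for n in('heat_sink','lane_home'):
    for m in models.mark_of('top',n)[:1]: print(n,R.T@(np.array(m['position'])[:2]-t),m['position'])
s=state(); print(s['t'],s['eef_pos'],s['ft_force'])
E
```

```text
now near [-22.5, -21.5, -21.5, -21.5, -21.5, -21.0, -19.0, -18.5, -18.0]
flap front [2.5, 3.5, -3.0, -3.0, -2.5, -2.0, -2.0, -1.0, 0.0]
heat_sink [ 6.81531011 -3.69965598] [597.6, 96.0, 11.1]
lane_home [ 7.44052546 -3.34034307] [598.2, 96.4, 6.5]
15.75 [389.30638099 370.72086715 157.52086504] [-1.00828357 -0.78341265  0.10481419]
```

View pics/t6c.png

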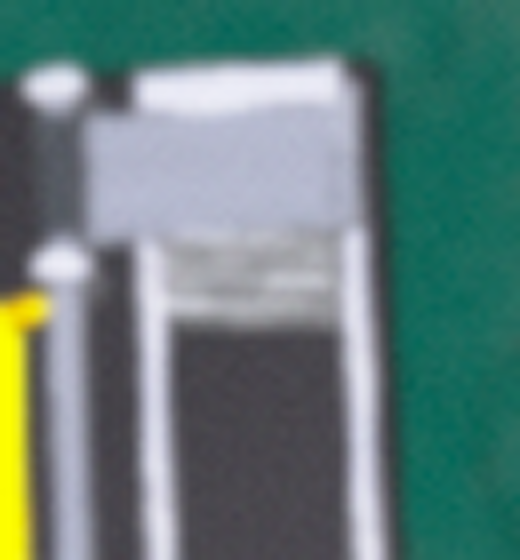

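The picture hasn't changed after the second push, so the apparent skew comes from the 2 mm pixels. The sink butts against the stop, the flap lies on it and the arm is clear. I'm handing in.

```bash
python3 -c "
from cell import env; print(env.job_done())"
```

```text
the job is handed in; nothing more can be done
None
```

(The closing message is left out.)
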